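# Ready and start the throwing wheel

## Task

Get the pottery wheel going: first lift the wooden paddle off the speed slider and lay it flat in the yellow tool tray, without dropping it. Then slide the blue speed grip along its track until its white line is level with the red mark, and last twist the start knob clockwise right to its stop and let it spring back. Leave the vase, bowl, jar and cup where they stand, and leave the speed set at the mark.

Things in the scene. Friction and masses are not known exactly. Their poses are not given: they have to be found in the camera images.
- fader: Grey speed slider unit fixed on the table, 230 (x) x 90 (y) x 30 mm high. Origin: centre of its underside. Its track runs along its x axis on the middle of its top.
- speed_slider (a joint): Position of the blue speed grip along the track, 0 to 0.160 m, growing along the slider unit's +x (away from the robot); at 0 the grip's centre is at x = -80 mm of the unit. About 1.5 N moves it and it stays where it is left.
- slider_top (a point): Centre of the top of the blue speed grip, where its white line is. The grip is a block 22 mm along the track, 30 mm across and 45 mm high, from 30.5 to 75.5 mm above the table; axes as the slider unit's.
- speed_mark: The red mark: a flat red stripe 5 mm wide on each side of the track, on top of the slider unit. Origin: on the track's centre line, midway between the two stripes; axes as the slider unit's. The grip's centre must come level with it along x.
- paddle: Wooden clay paddle 170 mm long, 16 mm thick, about 90 g, lying across the top of the slider unit between grip and mark. Origin: middle of its length, on its underside. Along its x: pale blade 34 mm wide from -5 to +85 mm, darker handle 24 mm wide from -85 to -5 mm; z up. Centre of mass about 7 mm along +x.
- tray: Yellow open tool tray fixed on the table, 240 (x) x 130 (y) x 40 mm high, walls and floor 5 mm thick, empty. Origin: centre of its underside.
- starter: Grey start unit fixed on the table, 110 x 110 x 40 mm high. Origin: centre of its underside. Carries the start knob on its top; a white dot on its -x side marks the rest position and a green dot, 1.05 rad clockwise, the stop. (The blue pottery wheel itself, 137 mm high, radius 150 mm, stands well to the robot's left, outside the working area.)
- knob_grip (a point): Point on the start knob's upright axis, 68 mm above the table, at the height to grip. The knob is an orange bar with a white pointer line on its -x end, 64 mm long (along this point's x), 14 mm thick (y), its top 84 mm above the table, standing on a black disc of radius 34 mm whose top is 50 mm above the table. The point turns with the knob.
- start_knob (a joint): Turn of the start knob in rad, growing clockwise seen from above: 0 at rest (bar along the start unit's x), 1.05 at its stop. A spring (0.03 to 0.14 N m) returns it to 0 when released.
- vase: Clay-coloured vase, loose bystander, radius 36 mm, 110 mm high, beyond the far end of the slider unit. Origin: centre of its underside.
- bowl: Clay-coloured bowl, loose bystander, rim radius 55 mm, 55 mm high, beyond the start unit. Origin: centre of its underside.
- jar: Green glaze jar with white lid, loose bystander, radius 30 mm, 85 mm high, at the near end of the tray. Origin: centre of its underside.
- cup: Pinkish fired cup without handle, loose bystander, radius 36 mm, 75 mm high, on the near side of the start unit. Origin: centre of its underside.
Mind the look-alikes: they are no part of the job. There is more than one size of the paddle; the one meant has the size given above.

How it is judged:
By the outcome, as a careful person would: the job done as asked, in the order asked, and still so for the second after the job is handed in, with the robot touching nothing.
It also fails if it takes over 69 s, if anything falls off the work surface, if the arm or the gripper's body presses on something with over 40 N, if the wrist force passes 120 N, or if a joint passes its speed limit or range.

## Robot

A 7-joint arm with a two-finger parallel gripper is mounted at the origin on the work surface. World frame = base frame: x ahead of the robot, y to its left, z up, the work surface at z = 0. Lengths are in m, angles in rad, forces in N, time in s.
With the tool pointing down it reaches from about 0.4 to 0.85 m from the base axis. Payload 6.9 kg.
Tool frame: the origin (TCP) lies midway between the tips of the shut fingers; the grasp point (between the pads) lies arm.grasp_offset behind it (arm.grasp_offset is the distance from the TCP to the grasp point, in m); z points along the fingers, y is the line along which they close (so a half turn about z gives the same grasp; the last joint's range is limited). The gripper opens to 85 mm and grips with 20 to 120 N. Pads are 22 mm wide; open, the fingers measure 114 mm over their backs; the gripper's body (76 mm by 85 mm) begins 54 mm behind the grasp point. The pads swing forward as they close: fully open they stand 13 mm farther back than shut.
Start: joints at [-1.173, 0.507, -0.238, 1.5, 0.126, 1.149, -0.155], TCP at [0.18, 0.599, 0.231] pointing down, gripper open.
Joint ranges: [-3.08, 3.08], [-0.24, 2.05], [-1.43, 1.35], [0, 2.5], [-1.52, 4.66], [0.17, 1.96], [-2.89, 2.89]. Speed limits (rad/s): [2.39, 2.39, 3.14, 3.14, 3.14, 3.14, 3.14].

## Interface

Orientations are given as a unit quaternion [w, x, y, z].
In Python, from workcell import arm gives the robot as it stands.
- The arm moves only by the tool jog_arm, never from a script. Its argument "motion" is a list of rows, each an object with "delta_pos": the shift along the tool's x, y, z in cm, a list of three; "spin": the turn about the tool's z in rad; "claw": the finger opening in cm, from 0 to 8.54. A call has 1 to 20 rows; each row is the pose to reach, as a shift and turn from the pose commanded when the call began, along the tool's axes at that moment; what a row does not reach only later rows make up. A row lasts 1/8 s, in which the tool goes at most 62.5 mm and 10.7 degrees, less where a joint would pass 70% of its speed; a pose out of reach is approached as far as the arm can. A call with a gripper value outside its range is refused whole. The fingers move at their own pace and stop on an object; the grip force is fixed at half the most. Time passes only in rows, so rows that repeat a pose let the fingers close. It gives the time, the measured TCP pose, the force, the opening and the grip force at its end, in the units of the state.
- arm.get_obs(): the state, without advancing time (a new reading comes with each control period).
- arm.read_camera(name): name is "scene" or "top" or "wrist"; returns the picture (384x512x3 uint8, red, green, blue); there is no depth.
- arm.camera_info(name): a dict with "fx", "fy", "cx", "cy" (pixels), "eye" and "orientation" of the camera in the world; the wrist camera has in their place "tool_from_camera" (4x4, takes a point from camera to tool coordinates, whose origin is the TCP and whose axes are the flange's). Camera axes: x right, y down, z forward; pixel columns grow to the right and rows downward; lengths in m; the calibration is good to about 2 mm. The wrist camera is an equidistant fisheye: a pixel r from the principal point sees the ray r / f radians off the axis. A picture is of the moment at which its call begins: read the wrist's pose just before it. camera_info takes no time and is no camera call.
- arm.finish_job(): hands the job in; it is judged then, once.
The state is a dict: "t": time; "q": joint angles; "joint_vel": joint speeds; "joint_efforts": joint torques, N m; "position": TCP position; "orientation": TCP orientation; "contact_force": force on the tool from outside, world axes, zero at the start; "wrist_torque": the same for the moment, N m; "grip_width": opening from 0.0 (shut) to 1.0 (fully open); "grasp_force": force on a finger pad.
Only numpy, scipy, OpenCV 4.12 (cv2) and the standard library are available. Lean on these libraries where they do the work, as an engineer would, in place of code of your own. Each camera call takes 0.05 s, during which the arm holds its last target. There are 200 camera calls.

## Working session

There is one attempt and no reset: what is moved stays moved. The work goes in short steps, Python scripts to look and compute and a tool call to move; the robot and the scene stay as the last step left them, time stands still between calls to the robot, and variables do not carry over. Pictures are saved under pics/ and viewed, at most 11 in all, crops included, and the job is handed in when it is done.

Besides the shell and the picture viewer there is one more tool, called by a JSON object that holds its "name" and its "arguments". jog_arm: Moves the arm, as the interface text tells. Its arguments: {"type":"object","properties":{"motion":{"type":"array"}},"required":["motion"]}

```bash
mkdir -p pics
python3 - <<'E'
from workcell import arm
import cv2
o=arm.get_obs();print(o['t'],o['position'],o['orientation'],o['grip_width'],arm.grasp_offset)
for n in("top","scene"):
    print(n,arm.camera_info(n)); cv2.imwrite(f"pics/{n}0.png",arm.read_camera(n)[:,:,::-1])
print(arm.camera_info("wrist"))
E
python3 -c "
import cv2
i=cv2.imread('pics/top0.png');cv2.imwrite('pics/top0b.png',cv2.resize(i,(800,600),interpolation=cv2.INTER_CUBIC))"
```

```text
0.0 [0.17975594 0.59808998 0.23042882] [-9.02995730e-05  1.45363573e-01  9.89377926e-01 -8.62297552e-04] 1.002202255002451 0.0187
top {'fx': 485.5915525959983, 'fy': 485.5915525959983, 'cx': 257.04675823749733, 'cy': 193.46271873008456, 'eye': array([ 0.29493767, -0.03519451,  1.14397917]), 'orientation': array([-0.07631924,  0.70889981, -0.69829525,  0.06340482])}
scene {'fx': 353.81828900031724, 'fy': 353.81828900031724, 'cx': 254.16646703545723, 'cy': 193.2278405328346, 'eye': array([ 0.8117719 , -0.39639166,  0.67483432]), 'orientation': array([-0.31108273,  0.89770825,  0.29655671, -0.09696158])}
{'fx': 297.3186396354542, 'fy': 297.3186396354542, 'cx': 258.2994264945333, 'cy': 191.72842809118313, 'tool_from_camera': array([[-7.66584285e-04, -9.55830273e-01, -2.93918188e-01,
         7.52313586e-02],
       [ 9.99999607e-01, -8.63782423e-04,  2.00890616e-04,
         3.83138943e-04],
       [-4.45898697e-04, -2.93917918e-01,  9.55830559e-01,
        -1.42890712e-01],
       [ 0.00000000e+00,  0.00000000e+00,  0.00000000e+00,
         1.00000000e+00]])}
```

View pics/top0b.png

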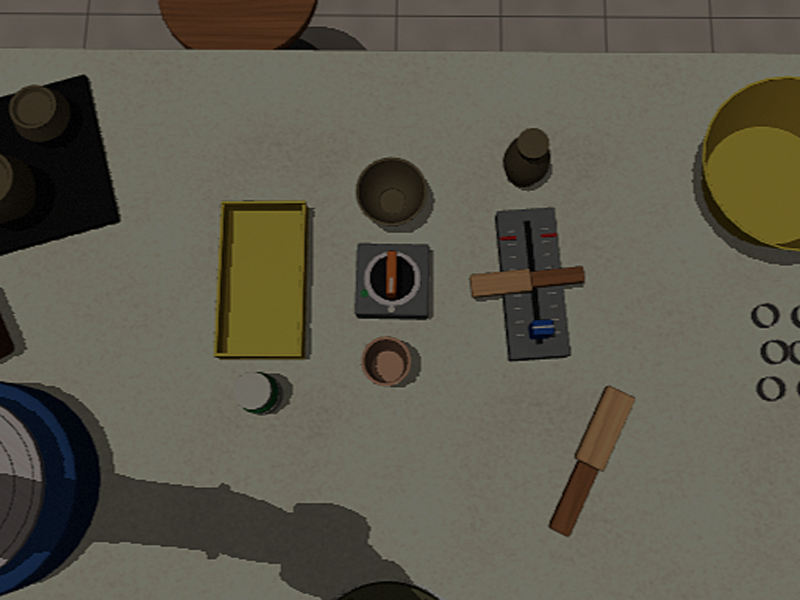

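View pics/scene0.png

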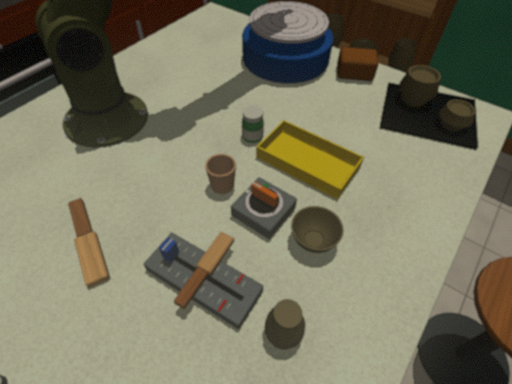

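The top view (800x600 scaled) shows the slider unit with corners at about (496,211), (553,208), (570,357) and (509,360), and the paddle across it from (470,287) to (584,275). The blue grip is near (542,328), the red stripes at (509,239) and (548,236), and the tray spans (215-307, 201-358). The knob is at (391,275). The larger paddle at (590,460) is a decoy.

```bash
cat > h.py <<'E'
import numpy as np,cv2
from scipy.spatial.transform import Rotation as R
from workcell import arm
def rot(q): return R.from_quat([q[1],q[2],q[3],q[0]])
def p2w(uv,z,cam="top"):
    c=arm.camera_info(cam);uv=np.atleast_2d(uv).astype(float)
    d=np.c_[(uv[:,0]-c['cx'])/c['fx'],(uv[:,1]-c['cy'])/c['fy'],np.ones(len(uv))]
    d=rot(c['orientation']).apply(d);e=np.array(c['eye'])
    return e+d*((z-e[2])/d[:,2])[:,None]
def w2tool(w):  # world point(TCP target) -> shift cm in tool axes
    o=arm.get_obs();return rot(o['orientation']).inv().apply(np.array(w)-o['position'])*100
def yaw(): # world direction of tool x and y
    m=rot(arm.get_obs()['orientation']).as_matrix();return m
E
python3 - <<'E'
from h import *
np.set_printoptions(precision=4,suppress=True)
S=lambda l:(np.array(l)+.5)/1.5625-.5
P=dict(fader=([(496,211),(553,208),(570,355),(509,360)],.03),pad=([(470,276),(472,298),(585,284),(584,266)],.046),mark=([(509,239),(548,236)],.03),
 tray=([(221,201),(307,201),(305,358),(215,356)],.04),st=([(357,243),(430,244),(430,319),(355,317)],.04),knob=([(391,251),(391,299)],.084))
for k,(l,z) in P.items():
    w=p2w(S(l),z)[:,:2];print(k,w.tolist().__repr__() if 0 else w.round(4).tolist(),'c',w.mean(0),'sides',np.linalg.norm(w-np.roll(w,-1,0),axis=1))
i=cv2.imread("pics/top0.png");hsv=cv2.cvtColor(i,cv2.COLOR_BGR2HSV)
def seg(n,lo,hi,roi,z):
    x0,y0,x1,y1=roi;m=cv2.inRange(hsv[y0:y1,x0:x1],lo,hi)
    p=np.argwhere(m>0)[:,::-1]+[x0,y0]
    r=cv2.minAreaRect(p.astype(np.float32));w=p2w(cv2.boxPoints(r),z)[:,:2]
    print(n,len(p),p2w(p.mean(0),z)[0],'box',w.mean(0),w.round(4).tolist())
seg('red1',(0,130,60),(8,255,255),(315,145,335,160),.03)
seg('red2',(0,130,60),(8,255,255),(340,145,365,160),.03)
seg('blue',(105,120,60),(130,255,255),(325,195,375,225),.0755)
seg('padall',(5,60,50),(20,255,255),(295,165,380,195),.046)
seg('knob',(3,130,80),(15,255,255),(235,155,270,200),.084)
a=i[120:240,290:390];b=i[150:210,222:282]
cv2.imwrite("pics/c1.png",np.hstack([cv2.resize(a,(500,600),interpolation=cv2.INTER_CUBIC),np.vstack([cv2.resize(b,(300,300),interpolation=cv2.INTER_CUBIC),np.zeros((300,300,3),np.uint8)])]))
E
```

```text
fader [[0.6632, -0.1546], [0.6689, -0.2417], [0.4428, -0.2616], [0.4341, -0.1719]] c [ 0.5523 -0.2074] sides [0.0873 0.227  0.0901 0.2297]
pad [[0.5566, -0.1136], [0.5233, -0.1165], [0.5466, -0.2832], [0.574, -0.2826]] c [ 0.5501 -0.199 ] sides [0.0334 0.1683 0.0274 0.1699]
mark [[0.6189, -0.1739], [0.6243, -0.2331]] c [ 0.6216 -0.2035] sides [0.0594 0.0594]
tray [[0.6711, 0.2667], [0.6726, 0.1347], [0.4314, 0.1276], [0.4324, 0.2603]] c [0.5519 0.1973] sides [0.132  0.2413 0.1327 0.2388]
st [[0.607, 0.0563], [0.6068, -0.0539], [0.492, -0.055], [0.4935, 0.056]] c [0.5498 0.0009] sides [0.1102 0.1148 0.111  0.1135]
knob [[0.5832, 0.0031], [0.5124, 0.0017]] c [0.5478 0.0024] sides [0.0708 0.0708]
red1 21 [ 0.6215 -0.172   0.03  ] box [ 0.6217 -0.1724] [[0.6225, -0.1603], [0.6255, -0.184], [0.6209, -0.1844], [0.6179, -0.1607]]
red2 24 [ 0.6262 -0.2344  0.03  ] box [ 0.6265 -0.2342] [[0.6239, -0.2224], [0.6288, -0.2225], [0.6291, -0.2461], [0.6241, -0.246]]
blue 87 [ 0.4764 -0.2141  0.0755] box [ 0.4766 -0.2144] [[0.4854, -0.2012], [0.4858, -0.2279], [0.4677, -0.2275], [0.4674, -0.2009]]
padall 881 [ 0.5519 -0.19    0.046 ] box [ 0.5526 -0.1977] [[0.5592, -0.1115], [0.5794, -0.281], [0.5459, -0.2834], [0.5259, -0.1148]]
knob 117 [0.5554 0.0026 0.084 ] box [0.552  0.0026] [[0.5219, 0.0089], [0.5823, 0.0077], [0.582, -0.0037], [0.5216, -0.0024]]
```

View pics/c1.png

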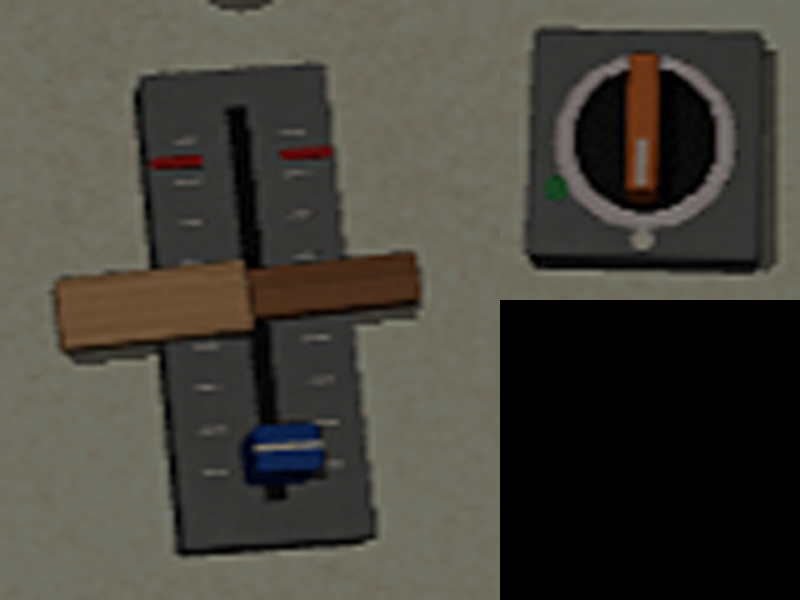

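Run:
```python
from h import *
np.set_printoptions(precision=3,suppress=True)
print(p2w([[340,179.4]],.046),p2w([[347.2,209.3]],.0755))
for w in [(.45,.3,.23),(.549,-.19,.16)]: print(w2tool(w))
m=yaw();print(m, np.degrees(np.arctan2(m[1,1],m[0,1])))
```

```text
[[ 0.551 -0.205  0.046]] [[ 0.476 -0.215  0.075]]
[-34.458 -20.779   0.087]
[-58.034 -64.849   7.159]
[[-0.958  0.288 -0.   ]
 [ 0.288  0.958 -0.002]
 [-0.    -0.002 -1.   ]] 73.28348360127185
```

{"name": "jog_arm", "arguments": {"motion": [{"delta_pos":[-6,-3.5,0],"spin":0.1,"claw":6},{"delta_pos":[-12,-7,0],"spin":0.2,"claw":6},{"delta_pos":[-17,-10.5,0],"spin":0.3,"claw":6},{"delta_pos":[-22,-14,0],"spin":0.4,"claw":6},{"delta_pos":[-28,-17.5,0],"spin":0.5,"claw":6},{"delta_pos":[-34,-21,0],"spin":0.6,"claw":6},{"delta_pos":[-37,-26,1],"spin":0.7,"claw":6},{"delta_pos":[-40,-31,2],"spin":0.8,"claw":6},{"delta_pos":[-43,-36,3],"spin":0.9,"claw":6},{"delta_pos":[-46,-41,4],"spin":1.0,"claw":6},{"delta_pos":[-49,-47,5],"spin":1.08,"claw":6},{"delta_pos":[-52,-52,6],"spin":1.16,"claw":6},{"delta_pos":[-55,-58,7],"spin":1.16,"claw":6},{"delta_pos":[-58,-64.8,7.2],"spin":1.16,"claw":6},{"delta_pos":[-58,-64.8,7.2],"spin":1.16,"claw":6},{"delta_pos":[-58,-64.8,7.2],"spin":1.16,"claw":6},{"delta_pos":[-58,-64.8,7.2],"spin":1.16,"claw":6}]}}

```text
t: 2.22
position: [0.5487, -0.1877, 0.1589]
orientation: [-0.001, 0.664, 0.748, 0.0]
contact_force: [0.4, 0.6, 0.3]
grip_width: 0.703
grasp_force: 0.0
```

Run:
```python
from h import *
np.set_printoptions(precision=3,suppress=True)
o=arm.get_obs();m=yaw();print(o['t'],o['position'],o['q'],o['grip_width'],np.degrees(np.arctan2(m[1,1],m[0,1])),o['contact_force'])
cv2.imwrite("pics/w1.png",arm.read_camera("wrist")[:,:,::-1])
print(w2tool((.549,-.19,.031)))
```

```text
2.225 [ 0.549 -0.188  0.159] [ 0.162  0.508  0.194  1.728 -0.12   0.918  0.525] 0.7028771244945782 6.861730955489168 [0.367 0.593 0.282]
[-0.288 -0.016 12.809]
```

View pics/w1.png

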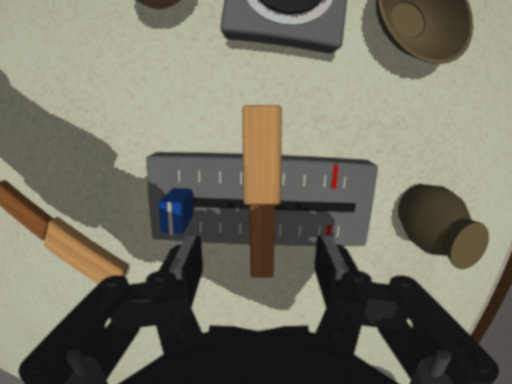

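The wrist view shows the paddle upright in the image: blade end (262,105), joint (262,204), handle end (262,277). It sits centred between the fingers, and the red marks are at (335,176) and (330,230). I'll check positions with the wrist calibration.

```bash
cat >> h.py <<'E'
def wr(uv,z,o):
    c=arm.camera_info("wrist");T=np.array(c['tool_from_camera']);uv=np.atleast_2d(uv).astype(float)
    x=(uv[:,0]-c['cx'])/c['fx'];y=(uv[:,1]-c['cy'])/c['fy'];r=np.hypot(x,y);s=np.sin(r)/r
    d=np.c_[x*s,y*s,np.cos(r)]@T[:3,:3].T;Q=rot(o['orientation'])
    d=Q.apply(d);e=o['position']+Q.apply(T[:3,3])
    return e+d*((z-e[2])/d[:,2])[:,None]
E
python3 - <<'E'
from h import *
np.set_printoptions(precision=4,suppress=True)
o=arm.get_obs()
print(wr([(262,105),(262,204),(262,277)],.046,o));print(wr([(335,176),(330,230)],.03,o));print(wr([(176,192)],.0755,o))
i=cv2.imread("pics/w1.png");h=cv2.cvtColor(i,cv2.COLOR_BGR2HSV)
for roi in[(315,155,350,200),(315,215,350,240)]:
    x0,y0,x1,y1=roi;m=cv2.inRange(h[y0:y1,x0:x1],(0,150,60),(8,255,255))|cv2.inRange(h[y0:y1,x0:x1],(172,150,60),(180,255,255))
    p=np.argwhere(m>0)[:,::-1]+[x0,y0];print(len(p),p.mean(0),wr(p.mean(0),.03,o))
m=cv2.inRange(h[185:240,155:200],(105,120,40),(130,255,255))
E
```

```text
[[ 0.543  -0.1134  0.046 ]
 [ 0.5539 -0.2015  0.046 ]
 [ 0.5637 -0.28    0.046 ]]
[[ 0.6212 -0.1706  0.03  ]
 [ 0.6274 -0.227   0.03  ]]
[[ 0.4812 -0.1896  0.0755]]
104 [334.5096 176.375 ] [[ 0.6208 -0.171   0.03  ]]
37 [328.2432 229.6216] [[ 0.6255 -0.2268  0.03  ]]
```

{"name": "jog_arm", "arguments": {"motion": [{"delta_pos":[-0.1,0.15,5],"spin":0,"claw":6},{"delta_pos":[-0.1,0.15,10],"spin":0,"claw":6},{"delta_pos":[-0.1,0.15,12.7],"spin":0,"claw":6},{"delta_pos":[-0.1,0.15,12.7],"spin":0,"claw":6},{"delta_pos":[-0.1,0.15,12.7],"spin":0,"claw":6},{"delta_pos":[-0.1,0.15,12.7],"spin":0,"claw":0},{"delta_pos":[-0.1,0.15,12.7],"spin":0,"claw":0},{"delta_pos":[-0.1,0.15,12.7],"spin":0,"claw":0},{"delta_pos":[-0.1,0.15,12.7],"spin":0,"claw":0},{"delta_pos":[-0.1,0.15,12.7],"spin":0,"claw":0}]}}

```text
t: 3.52
position: [0.5515, -0.1899, 0.0341]
orientation: [0.001, 0.664, 0.748, 0.001]
contact_force: [-0.4, 0.4, 6.7]
grip_width: 0.374
grasp_force: 60.5
```

{"name": "jog_arm", "arguments": {"motion": [{"delta_pos":[0,0,-2],"spin":0,"claw":0},{"delta_pos":[0,0,-5],"spin":0,"claw":0},{"delta_pos":[0,0,-8],"spin":0,"claw":0},{"delta_pos":[0,0,-11],"spin":0,"claw":0},{"delta_pos":[0,0,-13],"spin":0,"claw":0},{"delta_pos":[0,0,-13],"spin":0,"claw":0}]}}

```text
t: 4.28
position: [0.5514, -0.1901, 0.1644]
orientation: [0.002, 0.664, 0.748, 0.001]
contact_force: [-0.4, 0.5, -1.1]
grip_width: 0.377
grasp_force: 59.9
```

Run:
```python
from h import *
np.set_printoptions(precision=3,suppress=True)
o=arm.get_obs();print(o['t'],o['position'],o['q'],o['grip_width'],o['grasp_force'],o['contact_force'],o['wrist_torque'])
im=arm.read_camera("wrist")[:,:,::-1];cv2.imwrite("pics/w2.png",im)
R0=rot(o['orientation'])
for w in [(.45,-.0,.2),(.55,.195,.16)]: print(w2tool(w))
```

```text
4.275 [ 0.551 -0.19   0.164] [ 0.161  0.505  0.199  1.718 -0.12   0.927  0.527] 0.376979722049756 59.91937816143036 [-0.407  0.538 -1.125] [ 0.028 -0.072 -0.029]
[20.033 -7.735 -3.728]
[38.211  4.503  0.282]
```

View pics/w2.png

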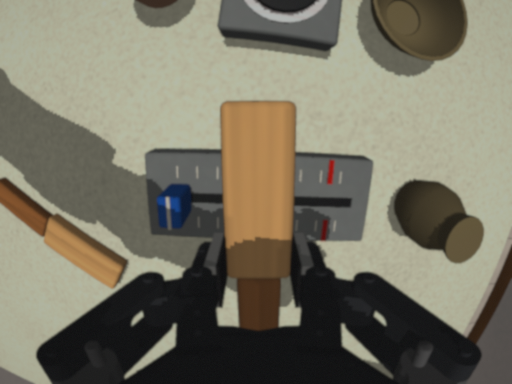

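The paddle is held straight and level between the pads (blade cols 222-295), with the track clear below. Now I carry it to the tray and turn it lengthwise.

{"name": "jog_arm", "arguments": {"motion": [{"delta_pos":[2,0.2,0],"spin":-0.1,"claw":0},{"delta_pos":[5,0.5,0],"spin":-0.25,"claw":0},{"delta_pos":[9,0.9,0],"spin":-0.4,"claw":0},{"delta_pos":[13,1.3,0],"spin":-0.55,"claw":0},{"delta_pos":[17,1.7,0],"spin":-0.7,"claw":0},{"delta_pos":[21,2.1,0],"spin":-0.85,"claw":0},{"delta_pos":[25,2.5,0],"spin":-1.0,"claw":0},{"delta_pos":[29,2.9,0],"spin":-1.15,"claw":0},{"delta_pos":[33,3.3,0],"spin":-1.3,"claw":0},{"delta_pos":[36.5,3.7,0],"spin":-1.42,"claw":0},{"delta_pos":[38.5,3.9,1],"spin":-1.48,"claw":0},{"delta_pos":[38.5,3.9,4],"spin":-1.48,"claw":0},{"delta_pos":[38.5,3.9,7],"spin":-1.48,"claw":0},{"delta_pos":[38.5,3.9,8],"spin":-1.48,"claw":0},{"delta_pos":[38.5,3.9,8],"spin":-1.48,"claw":0},{"delta_pos":[38.5,3.9,8],"spin":-1.48,"claw":0}]}}

```text
t: 6.32
position: [0.5441, 0.1973, 0.0831]
orientation: [0.001, -0.014, 1.0, 0.0]
contact_force: [0.7, 1.2, -0.8]
grip_width: 0.374
grasp_force: 59.9
```

Run:
```python
from h import *
np.set_printoptions(precision=3,suppress=True)
o=arm.get_obs();m=yaw();print(o['t'],o['position'],o['q'],o['grip_width'],np.degrees(np.arctan2(m[1,1],m[0,1])),m[:,2],o['grasp_force'])
im=arm.read_camera("wrist")[:,:,::-1];cv2.imwrite("pics/w3.png",im)
```

```text
6.325 [0.544 0.197 0.083] [-0.255  0.593 -0.21   1.813  0.172  0.752  1.042] 0.37432916616982537 91.58498368582934 [ 0.001  0.    -1.   ] 59.867717027664185
```

View pics/w3.png

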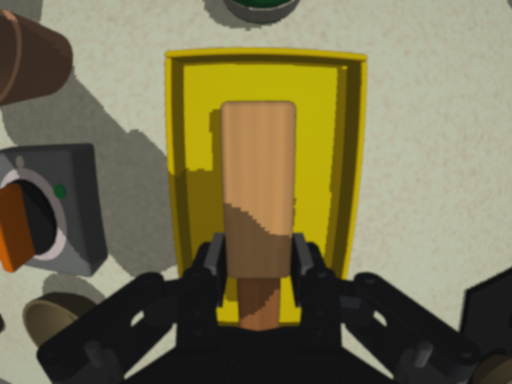

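The paddle sits over the tray, lined up with its length, with blade and walls visible all round (tray cols 165-367). Lowering it.

{"name": "jog_arm", "arguments": {"motion": [{"delta_pos":[0,0,3],"spin":0,"claw":0},{"delta_pos":[0,0,5.5],"spin":0,"claw":0},{"delta_pos":[0,0,6.5],"spin":0,"claw":0},{"delta_pos":[0,0,7],"spin":0,"claw":0},{"delta_pos":[0,0,7.2],"spin":0,"claw":0},{"delta_pos":[0,0,7.2],"spin":0,"claw":0}]}}

```text
t: 7.12
position: [0.5439, 0.1973, 0.0109]
orientation: [0.0, -0.014, 1.0, 0.0]
contact_force: [0.9, -0.3, -0.9]
grip_width: 0.381
grasp_force: 59.9
```

{"name": "jog_arm", "arguments": {"motion": [{"delta_pos":[0,0,0.1],"spin":0,"claw":0},{"delta_pos":[0,0,0.15],"spin":0,"claw":0},{"delta_pos":[0,0,0.15],"spin":0,"claw":0}]}}

```text
t: 7.5
position: [0.5437, 0.1972, 0.0091]
orientation: [0.0, -0.014, 1.0, 0.0]
contact_force: [-0.0, -0.5, 2.6]
grip_width: 0.38
grasp_force: 60.2
```

{"name": "jog_arm", "arguments": {"motion": [{"delta_pos":[0,0,0.1],"spin":0,"claw":5.5},{"delta_pos":[0,0,0.1],"spin":0,"claw":5.5},{"delta_pos":[0,0,0],"spin":0,"claw":5.5},{"delta_pos":[0,0,-2],"spin":0,"claw":5.5},{"delta_pos":[0,0,-6],"spin":0,"claw":5.5},{"delta_pos":[0,0,-11],"spin":0,"claw":5.5},{"delta_pos":[0,0,-15],"spin":0,"claw":5.5},{"delta_pos":[1,-5,-15],"spin":0,"claw":5.5},{"delta_pos":[2,-11,-15],"spin":0,"claw":5.5},{"delta_pos":[3,-17,-15],"spin":-0.05,"claw":5.5},{"delta_pos":[4.5,-23,-15],"spin":-0.05,"claw":5.5},{"delta_pos":[5.5,-29,-15],"spin":-0.05,"claw":5.5},{"delta_pos":[7,-35,-15],"spin":-0.05,"claw":5.5},{"delta_pos":[8,-41,-15],"spin":-0.05,"claw":5.5},{"delta_pos":[8,-41,-15],"spin":-0.05,"claw":5.5},{"delta_pos":[8,-41,-15],"spin":-0.05,"claw":5.5}]}}

```text
t: 9.5
position: [0.475, -0.2146, 0.1588]
orientation: [0.0, -0.039, 0.999, 0.0]
contact_force: [0.3, 1.4, -0.7]
grip_width: 0.643
grasp_force: 0.0
```

Run:
```python
from h import *
np.set_printoptions(precision=3,suppress=True)
o=arm.get_obs();m=yaw();print(o['t'],o['position'],o['q'],o['grip_width'],np.degrees(np.arctan2(m[1,1],m[0,1])),m[:,2])
w=arm.read_camera("wrist")[:,:,::-1];cv2.imwrite("pics/w4.png",w)
t=arm.read_camera("top")[:,:,::-1];cv2.imwrite("pics/t4.png",t)
cv2.imwrite("pics/m4.png",np.hstack([w,cv2.resize(t[110:250,120:225],(288,384),interpolation=cv2.INTER_CUBIC)]))
```

```text
9.5 [ 0.475 -0.215  0.159] [ 0.527  0.424 -0.214  1.876  0.115  0.854  1.904] 0.6433414425716891 94.43992904453609 [ 0.     0.001 -1.   ]
```

View pics/m4.png

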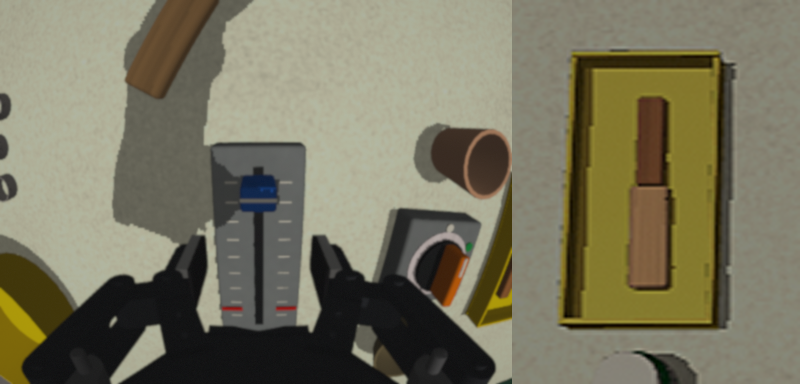

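The paddle lies flat in the tray. The wrist view shows the grip's white line at (258,201) and the red stripes at (232,309) and (286,308).

Run:
```python
from h import *
np.set_printoptions(precision=4,suppress=True)
o=arm.get_obs()
w=cv2.imread("pics/w4.png");h=cv2.cvtColor(w,cv2.COLOR_BGR2HSV)
red=lambda a:cv2.inRange(a,(0,140,50),(8,255,255))|cv2.inRange(a,(172,140,50),(180,255,255))
for x0,x1 in((215,255),(262,305)):
    p=np.argwhere(red(h[300:320,x0:x1])>0)[:,::-1]+[x0,300];print('wrist red',len(p),p.mean(0),wr(p.mean(0),.03,o))
s=w[196:208,244:274].astype(int).sum(2).mean(1);print(s)
print('line',wr([(245,201.5),(258.5,201.5),(273,201.5)],.0755,o))
print('slot end',wr([(258,167),(258,323)],.03,o),'fader near corners',wr([(213,145),(304,144)],.03,o))
t=cv2.imread("pics/t4.png");h=cv2.cvtColor(t,cv2.COLOR_BGR2HSV)
m=red(h[140:165,310:370]);print('top red',m.sum()//255)
```

```text
wrist red 58 [231.5    308.0345] [[ 0.627  -0.2318  0.03  ]]
wrist red 58 [285.5 308. ] [[ 0.622  -0.1694  0.03  ]]
[134.3667 148.7    192.6    243.     268.3333 262.5667 228.3667 181.5
 145.1667 132.4333 131.2    130.5333]
line [[ 0.4791 -0.2232  0.0755]
 [ 0.4782 -0.2124  0.0755]
 [ 0.4773 -0.2008  0.0755]]
slot end [[ 0.4599 -0.2143  0.03  ]
 [ 0.648  -0.1993  0.03  ]] fader near corners [[ 0.4422 -0.2575  0.03  ]
 [ 0.4345 -0.1735  0.03  ]]
top red 50
```

{"name": "jog_arm", "arguments": {"motion": [{"delta_pos":[-0.2,0.15,5],"spin":0,"claw":5.5},{"delta_pos":[-0.2,0.15,9],"spin":0,"claw":5.5},{"delta_pos":[-0.2,0.15,11.5],"spin":0,"claw":5.5},{"delta_pos":[-0.2,0.15,11.5],"spin":0,"claw":5.5},{"delta_pos":[-0.2,0.15,11.5],"spin":0,"claw":0},{"delta_pos":[-0.2,0.15,11.5],"spin":0,"claw":0},{"delta_pos":[-0.2,0.15,11.5],"spin":0,"claw":0},{"delta_pos":[-0.2,0.15,11.5],"spin":0,"claw":0}]}}

```text
t: 10.6
position: [0.4784, -0.2144, 0.0455]
orientation: [0.002, -0.039, 0.999, -0.001]
contact_force: [0.5, -3.4, 7.3]
grip_width: 0.344
grasp_force: 61.0
```

{"name": "jog_arm", "arguments": {"motion": [{"delta_pos":[-1,-0.1,0],"spin":0,"claw":0},{"delta_pos":[-3,-0.1,0],"spin":0,"claw":0},{"delta_pos":[-5,-0.05,0],"spin":0,"claw":0},{"delta_pos":[-7,-0.05,0],"spin":0,"claw":0},{"delta_pos":[-9,0,0],"spin":0,"claw":0},{"delta_pos":[-11,0,0],"spin":0,"claw":0},{"delta_pos":[-13,0,0],"spin":0,"claw":0},{"delta_pos":[-14.5,0,0],"spin":0,"claw":0},{"delta_pos":[-14.5,0,0],"spin":0,"claw":0},{"delta_pos":[-14.5,0,0],"spin":0,"claw":0}]}}

```text
t: 11.85
position: [0.6232, -0.2024, 0.0456]
orientation: [0.002, -0.039, 0.999, -0.001]
contact_force: [1.4, -2.1, 4.6]
grip_width: 0.342
grasp_force: 61.2
```

Run:
```python
from h import *
np.set_printoptions(precision=4,suppress=True)
o=arm.get_obs();print(o['t'],o['position'],o['q'],o['contact_force'])
w=arm.read_camera("wrist")[:,:,::-1];cv2.imwrite("pics/w5.png",w)
t=arm.read_camera("scene")[:,:,::-1];cv2.imwrite("pics/s5.png",t)
cv2.imwrite("pics/m5.png",np.hstack([cv2.resize(w[180:330,190:330],(400,428),interpolation=cv2.INTER_CUBIC),cv2.resize(t[250:330,190:265],(400,428),interpolation=cv2.INTER_CUBIC)]))
```

```text
11.85 [ 0.6232 -0.2024  0.0456] [ 0.3757  0.73   -0.1697  1.6309  0.1592  0.7901  1.7856] [ 1.3558 -2.0893  4.5684]
```

View pics/m5.png

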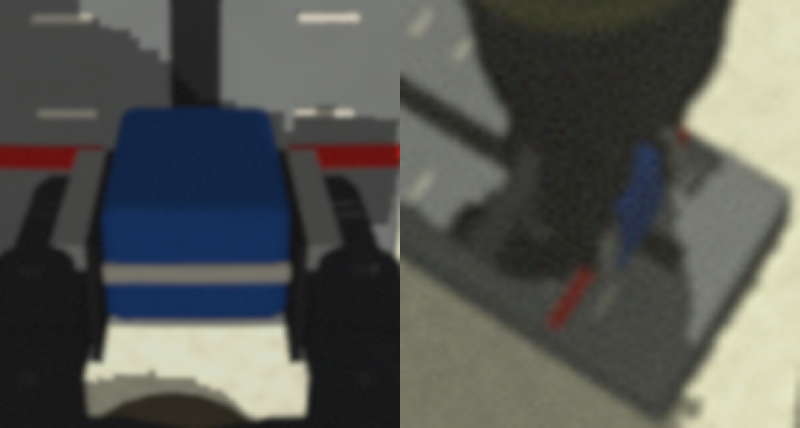

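The crop shows the white line at wrist pixel (259,275.3) and the stripes at row 234.7, at cols about 203 and 318.

Run:
```python
from h import *
np.set_printoptions(precision=4,suppress=True)
o=arm.get_obs()
w=cv2.imread("pics/w5.png");h=cv2.cvtColor(w,cv2.COLOR_BGR2HSV)
red=lambda a:cv2.inRange(a,(0,140,50),(8,255,255))|cv2.inRange(a,(172,140,50),(180,255,255))
P=[]
for x0,x1 in((185,230),(285,340)):
    p=np.argwhere(red(h[220:250,x0:x1])>0)[:,::-1]+[x0,220];a=wr(p.mean(0),.03,o)[0];P.append(a);print('red',len(p),p.mean(0),a)
L=wr([(232,275.3),(259,275.3),(286,275.3)],.0755,o);print('line',L,np.linalg.norm(L[2]-L[0]))
u=np.array([np.cos(.082),np.sin(.082),0])
print('along: red',[p@u for p in P],'line',L@u,'tcp',o['position']@u)
```

```text
red 236 [200.8771 234.4492] [ 0.626 -0.236  0.03 ]
red 227 [315.0352 234.2819] [ 0.6206 -0.1683  0.03  ]
line [[ 0.6228 -0.2138  0.0755]
 [ 0.6217 -0.2017  0.0755]
 [ 0.6209 -0.1896  0.0755]] 0.024277460218783405
along: red [np.float64(0.6045646422953362), np.float64(0.6047352106142825)] line [0.6032 0.6031 0.6033] tcp 0.604348854723049
```

{"name": "jog_arm", "arguments": {"motion": [{"delta_pos":[-0.1,0,0],"spin":0,"claw":0},{"delta_pos":[-0.1,0,0],"spin":0,"claw":0},{"delta_pos":[-0.1,0,0],"spin":0,"claw":0},{"delta_pos":[-0.1,0,0],"spin":0,"claw":5.5},{"delta_pos":[-0.1,0,0],"spin":0,"claw":5.5},{"delta_pos":[-0.1,0,0],"spin":0,"claw":5.5},{"delta_pos":[-0.1,0,-5],"spin":0,"claw":5.5},{"delta_pos":[-0.1,0,-10],"spin":0,"claw":5.5},{"delta_pos":[-4,0,-14],"spin":0,"claw":5.5},{"delta_pos":[-7.5,0,-15],"spin":0,"claw":5.5},{"delta_pos":[-7.5,0,-15],"spin":0,"claw":5.5},{"delta_pos":[-7.5,0,-15],"spin":0,"claw":5.5}]}}

```text
t: 13.45
position: [0.6952, -0.1961, 0.1926]
orientation: [-0.001, -0.039, 0.999, 0.0]
contact_force: [-0.5, -1.0, -0.1]
grip_width: 0.648
grasp_force: 0.0
```

Run:
```python
from h import *
np.set_printoptions(precision=4,suppress=True)
o=arm.get_obs();print(o['t'],o['position'])
w=arm.read_camera("wrist")[:,:,::-1];cv2.imwrite("pics/w6.png",w)
h=cv2.cvtColor(w,cv2.COLOR_BGR2HSV)
red=(cv2.inRange(h,(0,140,50),(8,255,255))|cv2.inRange(h,(172,140,50),(180,255,255)))>0
u=np.array([np.cos(.082),np.sin(.082),0])
n,l,st,c=cv2.connectedComponentsWithStats(red.astype(np.uint8))
for k in range(1,n):
    if st[k,4]>15: a=wr(c[k],.03,o)[0];print('red',st[k],c[k],a,a@u)
b=cv2.inRange(h,(105,120,40),(130,255,255));n,l,st,c=cv2.connectedComponentsWithStats(b)
for k in range(1,n):
    if st[k,4]>25: print('blue',st[k],c[k],wr(c[k],.0755,o)[0])
cv2.imwrite("pics/c6.png",cv2.resize(w[80:280,160:360],(600,600),interpolation=cv2.INTER_CUBIC))
```

```text
13.45 [ 0.6952 -0.1961  0.1926]
red [216 104  22   5 103] [226.7087 106.0971] [ 0.6252 -0.2332  0.03  ] 0.6040194972521057
red [277 104  23   5 105] [288.4286 105.8857] [ 0.6202 -0.1706  0.03  ] 0.6041178694263234
blue [241  92  33  11 321] [257.2025  97.3115] [ 0.6151 -0.2027  0.0755]
blue [241 108  34  10 307] [257.2801 112.1042] [ 0.628  -0.2017  0.0755]
```

View pics/c6.png

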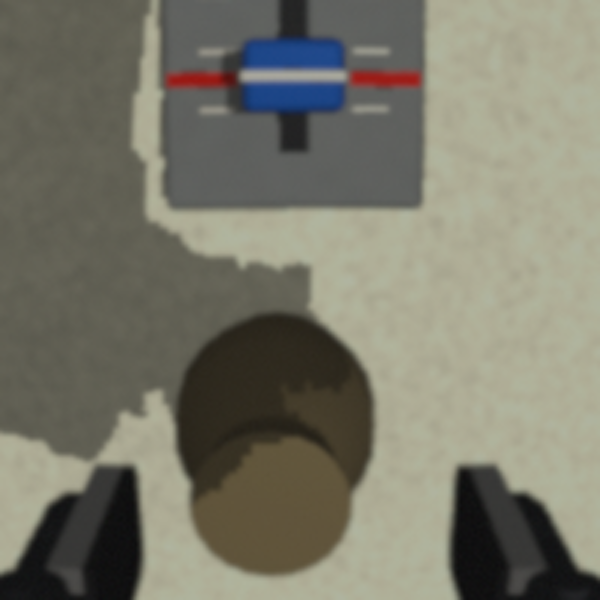

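The white line (crop row 76) sits about 1 mm on the near side of the red stripes (row 79), so I'll regrip and nudge it 1 mm.

{"name": "jog_arm", "arguments": {"motion": [{"delta_pos":[4,0,0],"spin":0,"claw":5.5},{"delta_pos":[7.4,0,2],"spin":0,"claw":5.5},{"delta_pos":[7.4,0,7],"spin":0,"claw":5.5},{"delta_pos":[7.4,0,12],"spin":0,"claw":5.5},{"delta_pos":[7.4,0,14.9],"spin":0,"claw":5.5},{"delta_pos":[7.4,0,14.9],"spin":0,"claw":5.5},{"delta_pos":[7.4,0,14.9],"spin":0,"claw":0},{"delta_pos":[7.4,0,14.9],"spin":0,"claw":0},{"delta_pos":[7.4,0,14.9],"spin":0,"claw":0},{"delta_pos":[7.3,0,14.9],"spin":0,"claw":0},{"delta_pos":[7.3,0,14.9],"spin":0,"claw":0},{"delta_pos":[7.3,0,14.9],"spin":0,"claw":0},{"delta_pos":[7.3,0,14.9],"spin":0,"claw":5.5},{"delta_pos":[7.3,0,14.9],"spin":0,"claw":5.5},{"delta_pos":[7.3,0,14.9],"spin":0,"claw":5.5},{"delta_pos":[7.3,0,9],"spin":0,"claw":5.5},{"delta_pos":[7.3,0,4],"spin":0,"claw":5.5},{"delta_pos":[3,0,0],"spin":0,"claw":5.5},{"delta_pos":[0,0,0],"spin":0,"claw":5.5},{"delta_pos":[0,0,0],"spin":0,"claw":5.5}]}}

```text
t: 16.0
position: [0.6978, -0.1947, 0.1933]
orientation: [0.0, -0.04, 0.999, 0.0]
contact_force: [-0.9, 0.9, -0.9]
grip_width: 0.644
grasp_force: 0.0
```

Run:
```python
from h import *
np.set_printoptions(precision=4,suppress=True)
o=arm.get_obs();print(o['t'],o['position'],o['q'])
w=arm.read_camera("wrist")[:,:,::-1];cv2.imwrite("pics/w7.png",w)
h=cv2.cvtColor(w,cv2.COLOR_BGR2HSV)
red=(cv2.inRange(h,(0,140,50),(8,255,255))|cv2.inRange(h,(172,140,50),(180,255,255)))>0
u=np.array([np.cos(.082),np.sin(.082),0])
n,l,st,c=cv2.connectedComponentsWithStats(red.astype(np.uint8))
for k in range(1,n):
    if st[k,4]>15: a=wr(c[k],.03,o)[0];print('red',c[k],a@u)
def line(w,o):
    s=w[98:114,245:270].astype(float).min(2).mean(1);s-=np.median(s);s[s<s.max()*.3]=0;r=98+(s*np.arange(16)).sum()/s.sum()
    print('line row',r,wr((257.5,r),.0755,o)[0]@u)
line(w,o);line(cv2.imread("pics/w6.png"),o)
for W in [(.55,.0016,.16)]: print('to knob',w2tool(W))
m=yaw();print(np.degrees(np.arctan2(m[1,1],m[0,1])))
# knob bar yaw and centre, from top picture
t=arm.read_camera("top")[:,:,::-1];cv2.imwrite("pics/t7.png",t)
hh=cv2.cvtColor(t,cv2.COLOR_BGR2HSV)[155:200,235:270];p=np.argwhere(cv2.inRange(hh,(3,130,80),(15,255,255))>0)[:,::-1]+[235,155]
print(len(p),p.min(0),p.max(0))
```

```text
16.0 [ 0.6978 -0.1947  0.1933] [ 0.3337  0.6927 -0.1896  1.248   0.1277  1.2119  1.7928]
red [225.5 103. ] 0.6041664714716163
red [286.8791 102.5165] 0.6039315494419671
line row 102.49649756673057 0.6041415349712873
line row 104.68609022556392 0.6060607152442711
to knob [13.0283 20.7949  3.3096]
94.53354003005698
155 [247 161] [253 187]
```

The line now reads 0.6041 m against 0.6040 m for the red mark, so the speed is set. Now the knob.

{"name": "jog_arm", "arguments": {"motion": [{"delta_pos":[3,5,0],"spin":0.07,"claw":5},{"delta_pos":[6,10,0],"spin":0.07,"claw":5},{"delta_pos":[9.5,15,0.8],"spin":0.07,"claw":5},{"delta_pos":[13,20.8,1.5],"spin":0.07,"claw":5},{"delta_pos":[13,20.8,1.5],"spin":0.07,"claw":5},{"delta_pos":[13,20.8,1.5],"spin":0.07,"claw":5}]}}

```text
t: 16.85
position: [0.5499, 0.0006, 0.1791]
orientation: [0.0, -0.004, 1.0, -0.0]
contact_force: [-0.2, -0.2, -0.0]
grip_width: 0.584
grasp_force: 0.0
```

Run:
```python
from h import *
np.set_printoptions(precision=4,suppress=True)
o=arm.get_obs();m=yaw();print(o['t'],o['position'],o['q'],np.degrees(np.arctan2(m[1,1],m[0,1])))
w=arm.read_camera("wrist")[:,:,::-1];cv2.imwrite("pics/w8.png",w)
h=cv2.cvtColor(w,cv2.COLOR_BGR2HSV)
b=cv2.inRange(h[150:330,200:320],(3,140,90),(16,255,255));n,l,st,c=cv2.connectedComponentsWithStats(b)
for k in range(1,n):
    if st[k,4]>25: print(st[k]+[200,150,0,0,0],c[k]+[200,150])
```

```text
16.85 [0.5499 0.0006 0.1791] [ 0.0858  0.4396 -0.1939  1.7778  0.1032  0.934   1.4275] 90.47740646097772
[ 253  155   18   76 1005] [261.41   194.8816]
```

View pics/w8.png

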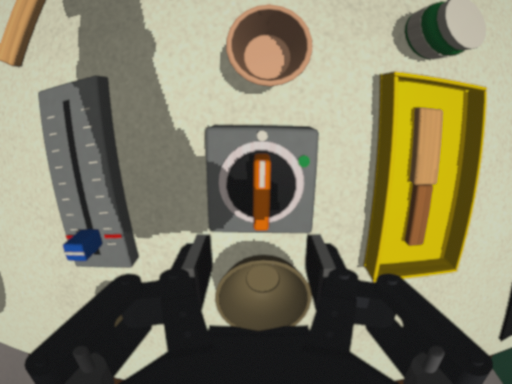

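The wrist view shows the bar at cols 253-270, rows 153-230, its ring centred near (261,182). Tray, paddle, slider and bystanders look undisturbed.

Run:
```python
from h import *
np.set_printoptions(precision=4,suppress=True)
o=arm.get_obs()
print('bar',wr([(261,153.5),(261.5,230)],.084,o),'ring',wr([(219.5,182),(304,182),(261.5,141),(261.5,222)],.045,o),'unit',wr([(206,126),(318,127),(317,233),(208,232)],.04,o).mean(0))
```

```text
bar [[0.5164 0.002  0.084 ]
 [0.5839 0.003  0.084 ]] ring [[ 0.5511 -0.0377  0.045 ]
 [ 0.5506  0.0444  0.045 ]
 [ 0.5112  0.0027  0.045 ]
 [ 0.5927  0.0035  0.045 ]] unit [0.5522 0.0041 0.04  ]
```

{"name": "jog_arm", "arguments": {"motion": [{"delta_pos":[-0.1,0.2,5],"spin":0,"claw":5},{"delta_pos":[-0.1,0.2,10],"spin":0,"claw":5},{"delta_pos":[-0.1,0.2,12.2],"spin":0,"claw":5},{"delta_pos":[-0.1,0.2,12.2],"spin":0,"claw":5},{"delta_pos":[-0.1,0.2,12.2],"spin":0,"claw":0},{"delta_pos":[-0.1,0.2,12.2],"spin":0,"claw":0},{"delta_pos":[-0.1,0.2,12.2],"spin":0,"claw":0},{"delta_pos":[-0.1,0.2,12.2],"spin":0,"claw":0},{"delta_pos":[-0.1,0.2,12.2],"spin":0,"claw":0}]}}

```text
t: 18.02
position: [0.5525, 0.003, 0.0582]
orientation: [0.001, -0.004, 1.0, -0.0]
contact_force: [-0.6, -0.5, 7.2]
grip_width: 0.157
grasp_force: 60.3
```

{"name": "jog_arm", "arguments": {"motion": [{"delta_pos":[0,0,-0.1],"spin":0.12,"claw":0},{"delta_pos":[0,0,-0.1],"spin":0.24,"claw":0},{"delta_pos":[0,0,-0.1],"spin":0.36,"claw":0},{"delta_pos":[0,0,-0.1],"spin":0.48,"claw":0},{"delta_pos":[0,0,-0.1],"spin":0.6,"claw":0},{"delta_pos":[0,0,-0.1],"spin":0.72,"claw":0},{"delta_pos":[0,0,-0.1],"spin":0.84,"claw":0},{"delta_pos":[0,0,-0.1],"spin":0.95,"claw":0},{"delta_pos":[0,0,-0.1],"spin":1.02,"claw":0},{"delta_pos":[0,0,-0.1],"spin":1.02,"claw":0}]}}

```text
t: 19.27
position: [0.5526, 0.0033, 0.0583]
orientation: [0.001, 0.484, 0.875, 0.0]
contact_force: [3.8, -0.4, -2.8]
grip_width: 0.149
grasp_force: 59.6
```

Run:
```python
from h import *
np.set_printoptions(precision=3,suppress=True)
o=arm.get_obs();m=yaw();print(o['t'],o['position'],np.degrees(np.arctan2(m[1,1],m[0,1])),o['contact_force'],o['wrist_torque'],o['q'])
```

```text
19.275 [0.553 0.003 0.058] 32.09894726972936 [ 3.836 -0.398 -2.831] [-0.122 -0.682  0.102] [-0.137  0.597  0.133  1.909 -0.125  0.641  0.634]
```

{"name": "jog_arm", "arguments": {"motion": [{"delta_pos":[0,0,0],"spin":0.04,"claw":0},{"delta_pos":[0,0,0],"spin":0.08,"claw":0},{"delta_pos":[0,0,0],"spin":0.1,"claw":0},{"delta_pos":[0,0,0],"spin":0.1,"claw":0}]}}

```text
t: 19.77
position: [0.5525, 0.0033, 0.0583]
orientation: [0.001, 0.526, 0.85, 0.0]
contact_force: [4.8, -1.2, 0.4]
grip_width: 0.148
grasp_force: 74.0
```

Run:
```python
from h import *
np.set_printoptions(precision=3,suppress=True)
o=arm.get_obs();m=yaw();print(o['t'],o['position'],np.degrees(np.arctan2(m[1,1],m[0,1])),o['contact_force'],o['wrist_torque'],o['q'])
w=arm.read_camera("wrist")[:,:,::-1];cv2.imwrite("pics/w9.png",w)
```

```text
19.775 [0.553 0.003 0.058] 26.480110460434325 [ 4.805 -1.199  0.364] [-0.232 -1.102  1.923] [-0.156  0.599  0.162  1.909 -0.151  0.643  0.562]
```

The wrist moment jumped to 1.9 N m, so the knob is at its stop. Releasing straight up.

{"name": "jog_arm", "arguments": {"motion": [{"delta_pos":[0,0,0],"spin":-0.05,"claw":0},{"delta_pos":[0,0,0],"spin":-0.05,"claw":7},{"delta_pos":[0,0,0],"spin":-0.05,"claw":7},{"delta_pos":[0,0,0],"spin":-0.05,"claw":7},{"delta_pos":[0,0,0],"spin":-0.05,"claw":7},{"delta_pos":[0,0,-3],"spin":-0.05,"claw":7},{"delta_pos":[0,0,-7],"spin":-0.05,"claw":7},{"delta_pos":[0,0,-12],"spin":-0.05,"claw":7},{"delta_pos":[0,0,-16],"spin":-0.05,"claw":7},{"delta_pos":[4,0,-18],"spin":-0.05,"claw":7},{"delta_pos":[9,-6,-18],"spin":-0.05,"claw":7},{"delta_pos":[9,-9,-18],"spin":-0.05,"claw":7},{"delta_pos":[9,-9,-18],"spin":-0.05,"claw":7},{"delta_pos":[9,-9,-18],"spin":-0.05,"claw":7}]}}

```text
t: 21.58
position: [0.4316, 0.044, 0.2382]
orientation: [0.001, 0.506, 0.862, 0.001]
contact_force: [0.1, -0.1, -0.6]
grip_width: 0.824
grasp_force: 0.0
```

Run:
```python
from h import *
o=arm.get_obs();print(o['t'],o['position'],o['contact_force'])
t=arm.read_camera("scene")[:,:,::-1];w=arm.read_camera("wrist")[:,:,::-1]
cv2.imwrite("pics/w10.png",w)
cv2.imwrite("pics/m10.png",np.hstack([cv2.resize(t[80:380,100:400],(400,400)),cv2.resize(w,(400,400))]))
```

```text
21.575 [0.43162249 0.04404341 0.2382234 ] [ 0.12464738 -0.09389538 -0.59916089]
```

View pics/m10.png

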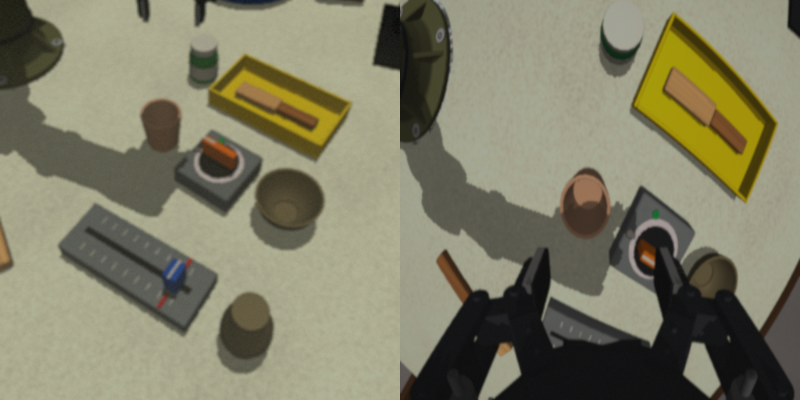

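The paddle lies flat in the tray, the grip is level with the mark, the knob bar is back at rest along the unit's x, and the bystanders are standing. Handing in.

```bash
python3 -c "
from workcell import arm
print(arm.finish_job())"
```

```text
the job is handed in; nothing more can be done
None
```

I handed the job in at about 21.6 s: the paddle lies flat in the yellow tray, the speed grip measures about 0.1 mm from the red mark, the knob was twisted to its stop and sprang back, and the vase, bowl, jar and cup look undisturbed.

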